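# Unclip the lid of the red stamp-ink pot

### The job

Open the red stamp-ink pot for the lettering work: pinch the two red spring buttons on its lid together between the fingers, lift the lid straight off and set it down, hooks underneath, flat inside the wooden tray; lower it there in the grip rather than dropping it. Keep the red pot upright on the desk, about where it is, and leave the blue pot alone.

Things in the scene. Friction and masses are not known exactly. Their poses are not given: they have to be found in the camera images.
- red_grip (a point): Red pot's lid: point midway between its 2 red spring buttons (faces at y=+28, -28 mm; 24 wide in x; from 15.5 below to 10.5 above this point). White plate 72x72x5, top 22 below; white housing 36x36, top 15 above; stands on ribs reaching 39 below. z up, x, y level. Each button goes 7 mm in along y (42 left between), 3 N to start, 6 N fully. Height 67 closed, 45 standing in tray. Loose, 0.18 kg.
- red_pot: Red square stamp-ink pot 80x80 mm, rim 40 mm high, 0.5 kg, loose; slides if pushed. Origin: centre of underside; the closed lid is centred on it, same axes. Hooks on the lid's buttons catch under the pot's inner lip until each button is over 5 mm in; then the lid lifts freely. Held fully in at 15 to 30 N, the buttons also serve as the grip for carrying the lid.
- blue_pot: Blue pot of the same make and size, with blue buttons on its white lid, standing loose; to be left alone. Origin at the centre of its underside.
- tray: Low open wooden tray with a cork floor, fixed to the desk, 170 x 170 mm outside, 158 mm square inside, rim 18 mm above the desk, floor 6 mm above the desk. Origin at the centre of its underside, on the desk; axes along its sides.
Mind the look-alikes: they are no part of the job. What is shaped like the part that bears red_grip but orange is not meant. Several things have the shape of the tray; the one meant has the colours described above.

How it is judged:
By the outcome, as a careful person would: the job done as asked, in the order asked, and still so for the second after the job is handed in, with the robot touching nothing.
It also fails if it takes over 48 s, if anything falls off the work surface, if the arm or the gripper's body presses on something with over 40 N, if the wrist force passes 120 N, or if a joint passes its speed limit or range.

### The arm

A 7-joint arm with a two-finger parallel gripper is mounted at the origin on the work surface. World frame = base frame: x ahead of the robot, y to its left, z up, the work surface at z = 0. Lengths are in m, angles in rad, forces in N, time in s.
With the tool pointing down it reaches from about 0.4 to 0.85 m from the base axis. Payload 10.4 kg.
Tool frame: the origin (TCP) lies between the finger pads; the fingertips stand 8 mm ahead of it and the grasp point (between the pads) lies 11 mm behind it; z points along the fingers, x is the direction in which the jaws open and shut, and the axes are right-handed (so a half turn about z gives the same grasp; the last joint's range is limited). The gripper opens to 87 mm and grips with 3 to 60 N. Pads are 19 mm wide; open, the fingers measure 117 mm over their backs; the gripper's body (75 mm by 190 mm) begins 51 mm behind the grasp point.
Start: joints at [1.128, 0.332, -0.065, 1.46, 0.022, 1.35, -0.088], TCP at [0.255, -0.571, 0.231] pointing down, gripper open.
Joint ranges: [-2.6, 2.6], [-0.5, 2.12], [-1.47, 1.34], [0.16, 2.42], [-1.27, 4.41], [0.06, 2.06], [-2.6, 2.6]. Speed limits (rad/s): [2.22, 2.22, 2.79, 2.79, 3.14, 3.14, 3.14].

### API

Orientations are given as a unit quaternion [x, y, z, w].
In Python, from bench import r, viewer gives the robot as it stands.
- The arm moves only by the tool apply_moves, never from a script. Its argument "increments" is a list of rows, each an object with "grip": the closure in counts, from 0 (fully open) to 255 (shut); "xyz": the shift along the tool's x, y, z in mm, a list of three; "rotation": the turn, a rotation vector about the tool's x, y, z in degrees, a list of three. A call has 1 to 5 rows; each row is the pose to reach, as a shift and turn from the pose measured when the call began, along the tool's axes at that moment; what a row does not reach only later rows make up. A row lasts 1/8 s, in which the tool goes at most 62.5 mm and 10.7 degrees, less where a joint would pass 70% of its speed; a pose out of reach is approached as far as the arm can. A call with a gripper value outside its range is refused whole. The fingers move at their own pace and stop on an object; "squeeze" is the grip in N (left out, the last holds). Time passes only in rows, so rows that repeat a pose let the fingers close. It gives the time, the measured TCP pose, the force and the opening at its end, in the units of the state.
- r.read_state(): the state, without advancing time (a new reading comes with each control period).
- viewer.camera(name): name is "side" or "top" or "wrist"; returns a dict with "img" (480x640x3 uint8, blue, green, red), "range_z" (480x640 float32, m along the optical axis (not along the pixel's ray), 0 where there is no reading), "vertical_fov" (degrees; the focal length in pixels is half the picture's height over the tangent of half this angle, whatever the lens; pixels are square), "cx", "cy" (the principal point, pixels), "rvec" (rotation vector, rad) and "tvec" (3), from world to camera coordinates, as OpenCV has them. Camera axes: x right, y down, z forward; pixel columns grow to the right and rows downward; lengths in m; the calibration is good to about 2 mm. A picture is of the moment at which its call begins.
- r.close_job(): hands the job in, once; it reports no verdict.
The state is a dict: "time": time; "joint_positions": joint angles; "joint_vel": joint speeds; "joint_torque": joint torques, N m; "ee_pos": TCP position; "eef_rot": TCP orientation; "ft_force": force on the tool from outside, world axes, zero at the start; "torque": the same for the moment, N m; "width": finger opening in m.
Only numpy, scipy, OpenCV 4.12 (cv2) and the standard library are available. Lean on these libraries where they do the work, as an engineer would, in place of code of your own. Each camera call takes 0.05 s, during which the arm holds its last target.

## Working session

There is one attempt and no reset: what is moved stays moved. The work goes in short steps, Python scripts to look and compute and a tool call to move; the robot and the scene stay as the last step left them, time stands still between calls to the robot, and variables do not carry over. Pictures are saved under pics/ and viewed, and the job is handed in when it is done.

Besides the shell and the picture viewer there is one more tool, called after "Call:" as name(argument=value, ...), one argument or row to a line, values as JSON. apply_moves: Moves the arm, as the interface text tells. Its arguments: {"type":"object","properties":{"increments":{"type":"array","items":{"type":"object","properties":{"grip":{"type":"number"},"xyz":{"type":"array","items":{"type":"number"}},"rotation":{"type":"array","items":{"type":"number"}}}}},"squeeze":{"type":"number"}},"required":["increments"]}

```bash
mkdir -p pics; ls; cat > h.py <<'E'
import numpy as np,cv2,pickle
from scipy.spatial.transform import Rotation as R
def cam(viewer,n):
    c=viewer.camera(n); pickle.dump(c,open(f'{n}.pkl','wb')); return c
def load(n): return pickle.load(open(f'{n}.pkl','rb'))
def f(c): return 240/np.tan(np.radians(c['vertical_fov'])/2)
def pts(c):
    z=c['range_z'];F=f(c);v,u=np.mgrid[:480,:640]
    P=np.stack([(u-c['cx'])/F*z,(v-c['cy'])/F*z,z],-1)
    M=cv2.Rodrigues(np.array(c['rvec'],float))[0]
    return (P-np.ravel(c['tvec']))@M
def ray(c,uv,h):
    F=f(c);M=cv2.Rodrigues(np.array(c['rvec'],float))[0];o=-M.T@np.ravel(c['tvec'])
    d=M.T@np.array([(uv[0]-c['cx'])/F,(uv[1]-c['cy'])/F,1]);return o+d*(h-o[2])/d[2]
E
python3 - <<'E'
from h import *
from bench import r,viewer
for n in ['top','side','wrist']:
    c=cam(viewer,n);cv2.imwrite(f'pics/{n}0.png',c['img']);print(n,{k:v for k,v in c.items() if k not in('img','range_z')})
print(r.read_state())
E
```

```text
pics
top {'vertical_fov': 42.77409191726671, 'cx': 314.1875191973859, 'cy': 233.85764637023172, 'rvec': array([ 2.14584105, -2.19522425,  0.10311335]), 'tvec': array([0.02365491, 0.4676595 , 1.01073398])}
side {'vertical_fov': 45.19515036414417, 'cx': 317.1316080962075, 'cy': 246.35586075782678, 'rvec': array([ 0.90232325, -2.57973002,  0.97097978]), 'tvec': array([0.35085385, 0.27609697, 0.81377052])}
wrist {'vertical_fov': 67.53945709572841, 'cx': 318.4312590020749, 'cy': 242.55204574401998, 'rvec': array([-2.45461141,  1.59376441,  0.20008591]), 'tvec': array([-0.62440104, -0.02883538,  0.387932  ])}
{'time': 0.15, 'joint_positions': array([ 1.12838659,  0.33272433, -0.06469714,  1.46073159,  0.02161851,
        1.34991237, -0.08848449]), 'joint_vel': array([ 0.00076074, -0.00128512,  0.00086786, -0.00281029,  0.00090852,
        0.00085516,  0.00135343]), 'joint_torque': array([ 6.29155038e-04, -6.23632264e+01,  2.47170503e-02, -3.90141535e+01,
       -6.11776812e-02,  3.71724903e-02,  7.22133495e-05]), 'ee_pos': array([ 0.25461958, -0.57047484,  0.22994621]), 'eef_rot': array([ 8.38932908e-01, -5.44234586e-01, -4.69872234e-04, -2.65835643e-04]), 'ft_force': array([-0.29497173, -0.14260179, -0.0452907 ]), 'torque': array([ 0.0505088 , -0.00927336, -0.05501221]), 'width': 0.08714387158024281}
```

View pics/top0.png

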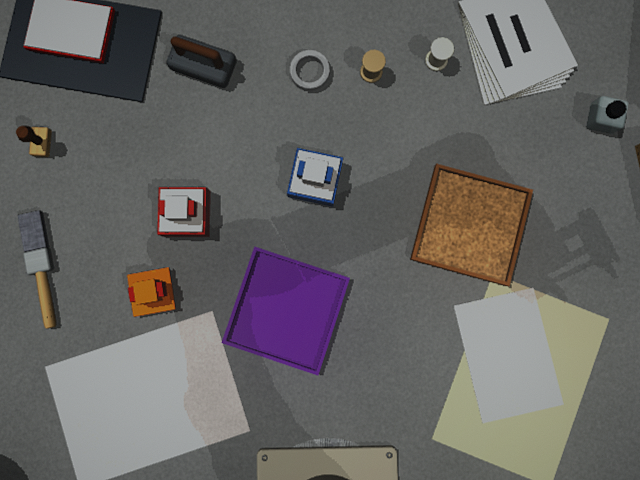

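View pics/side0.png

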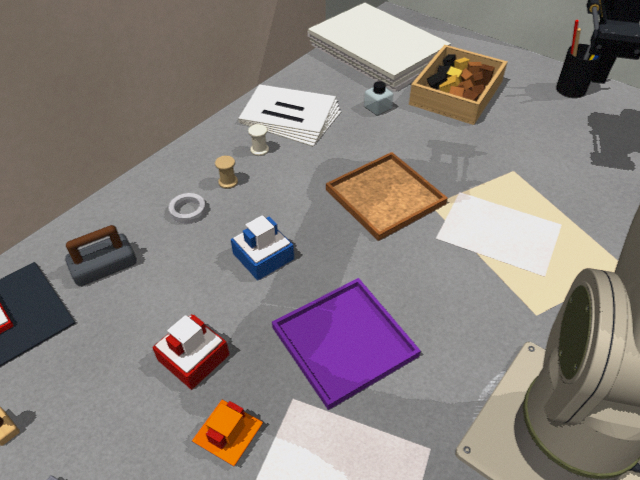

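View pics/wrist0.png

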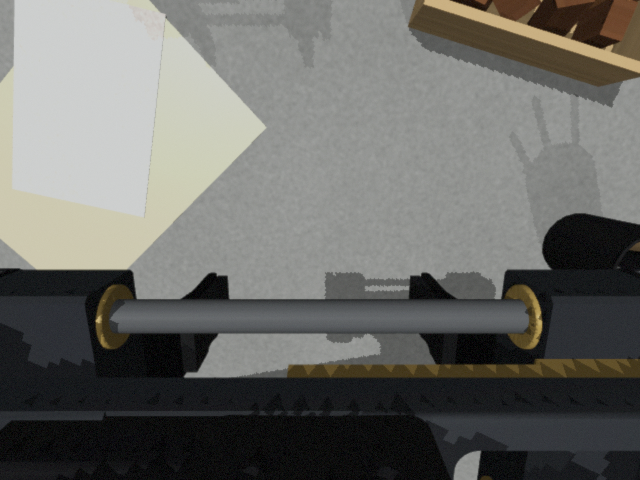

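Candidates in the top view: the red pot with white lid at (183,211); blue pot (315,176); orange lid with red buttons (150,291); red-and-white ink pad or book (68,28). The trays are wood and cork at (472,224) and purple at (288,310). I choose the red pot (183,211) and the cork tray (472,224).

```bash
python3 - <<'E'
from h import *
t=load('top');s=load('side')
a=cv2.resize(t['img'][165:260,130:240],None,fx=4,fy=4,interpolation=2);b=cv2.resize(s['img'][300:400,140:245],None,fx=3.6,fy=3.6,interpolation=2)
H=max(a.shape[0],b.shape[0]);o=np.zeros((H,800,3),np.uint8);a=a[:,:420];o[:a.shape[0],:a.shape[1]]=a;b=b[:,:370];o[:b.shape[0],425:425+b.shape[1]]=b
cv2.imwrite('pics/crop1.png',o)
for n,c,box in (('top',t,(140,170,225,250)),('side',s,(140,300,245,400))):
    P=pts(c);x0,y0,x1,y1=box;m=np.zeros((480,640),bool);m[y0:y1,x0:x1]=1
    i=c['img'].astype(int);ok=c['range_z']>0
    Z=P[...,2]
    white=(i.min(-1)>140)
    red=(i[...,2]>90)&(i[...,1]<60)
    for nm,mm in (('plate',m&ok&(np.abs(Z-.045)<.004)),('housing',m&ok&(np.abs(Z-.082)<.004)),('redhi',m&ok&red&(Z>.055)),('any',m&ok&(Z>.02))):
        q=P[mm]
        if len(q)<5: print(n,nm,len(q));continue
        rr=cv2.minAreaRect((q[:,:2]*1000).astype(np.float32))
        print(n,nm,len(q),'z %.4f'%np.median(q[:,2]),q[:,2].max(),rr, q.mean(0))
# tray
i=t['img'];hsv=cv2.cvtColor(i,cv2.COLOR_BGR2HSV)
for n,c,box in (('top',t,(390,150,550,300)),('side',s,(310,140,460,250))):
    P=pts(c);x0,y0,x1,y1=box;m=np.zeros((480,640),np.uint8);m[y0:y1,x0:x1]=1
    hsv=cv2.cvtColor(c['img'],cv2.COLOR_BGR2HSV)
    k=((hsv[...,0]<25)&(hsv[...,1]>100)&(m>0)).astype(np.uint8)
    cs=max(cv2.findContours(k,0,2)[0],key=cv2.contourArea)
    Q=np.array([ray(c,p,.018)[:2]*1000 for p in cs[:,0].astype(float)],np.float32);print(n,'tray',cv2.minAreaRect(Q))
    q=P[(k>0)&(P[...,2]>.013)&(c['range_z']>0)];print(cv2.minAreaRect((q[:,:2]*1000).astype(np.float32)),np.median(q[:,2]),np.median(P[(k>0)&(P[...,2]<.012)][:,2]))
E
```

```text
top plate 1130 z 0.0446 0.04899977638216822 ((511.2265319824219, 232.07388305664062), (80.03557586669922, 77.35679626464844), 88.80126190185547) [0.50851772 0.22869943 0.04456619]
top housing 545 z 0.0816 0.08587721512517407 ((510.86590576171875, 231.85472106933594), (55.024070739746094, 35.41554641723633), 88.4784927368164) [0.51114999 0.23176936 0.08155695]
top redhi 145 z 0.0770 0.08216879265171313 ((511.16015625, 233.44422912597656), (55.55612564086914, 22.90073013305664), 88.377685546875) [0.5106321  0.22980121 0.07706665]
top any 2399 z 0.0454 0.0894634570396014 ((511.0096740722656, 232.72952270507812), (81.0423583984375, 79.6831283569336), 88.47128295898438) [0.5081547  0.22774433 0.05426051]
side plate 1015 z 0.0447 0.04899954230464059 ((510.0434875488281, 233.6065216064453), (79.59772491455078, 78.77513122558594), 88.78597259521484) [0.49735486 0.24117511 0.04465614]
side housing 602 z 0.0816 0.08518684449314355 ((511.74969482421875, 234.15591430664062), (37.31353759765625, 54.60148239135742), 0.5686752200126648) [0.51078769 0.23444152 0.08141749]
side redhi 208 z 0.0772 0.08139693599465603 ((508.58831787109375, 233.45916748046875), (56.59351348876953, 29.18659782409668), 89.44962310791016) [0.51157486 0.24285439 0.07471158]
side any 2922 z 0.0455 0.08518684449314355 ((511.7839660644531, 233.2570037841797), (80.8512954711914, 83.05443572998047), 88.47240447998047) [0.49880923 0.24060188 0.05334736]
top tray ((479.04632568359375, -254.43362426757812), (172.0063018798828, 171.43496704101562), 73.17115783691406)
((479.5824890136719, -255.74758911132812), (171.76275634765625, 170.20028686523438), 73.28529357910156) 0.017887409678151316 0.006639253550607797
side tray ((478.7569885253906, -249.05604553222656), (180.06605529785156, 180.70028686523438), 73.28916931152344)
((482.5369873046875, -255.64120483398438), (174.12208557128906, 176.15960693359375), 73.5341567993164) 0.017400025156162225 0.006628052642386742
```

View pics/crop1.png

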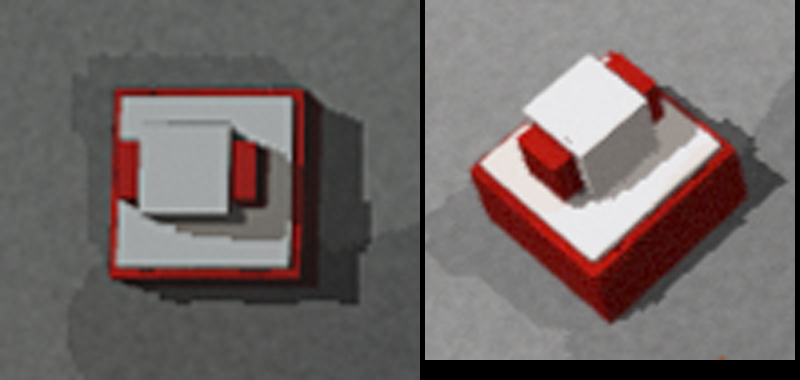

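```bash
cat > plan.py <<'E'
import sys
from h import *
from bench import r
s=r.read_state();p=np.array(s['ee_pos']);q=R.from_quat(s['eef_rot'])
x=q.as_matrix()[:,0];print('t',round(s['time'],2),'p',p.round(4),'xang %.1f'%np.degrees(np.arctan2(x[1],x[0])),'z',q.as_matrix()[:,2].round(4),'F',s['ft_force'].round(1),'w',round(s['width'],4),'q',s['joint_positions'].round(2))
for a in sys.argv[1:]:
    X,Y,Z,A=map(float,a.split(','));A=np.radians(A)
    xa=np.array([np.cos(A),np.sin(A),0]);za=np.array([0,0,-1.]);M=np.stack([xa,np.cross(za,xa),za],1)
    print((q.inv().apply(np.array([X,Y,Z])-p)*1000).round(1),np.degrees((q.inv()*R.from_matrix(M)).as_rotvec()).round(2))
E
python3 plan.py .46,-.3,.23,-75 .5,.1,.2,-85 .511,.2325,.14,-91.6
```

```text
t 0.15 p [ 0.2546 -0.5705  0.2299] xang -65.9 z [-5.e-04  1.e-03 -1.e+00] F [-0.3 -0.1 -0. ] w 0.0871 q [ 1.13  0.33 -0.06  1.46  0.02  1.35 -0.09]
[-1.633e+02 -2.978e+02  1.000e-01] [0.01 0.06 9.06]
[-512.2 -497.4   30.5] [1.000e-02 6.000e-02 1.906e+01]
[-628.6 -561.4   90.6] [2.000e-02 6.000e-02 2.566e+01]
```

Call:
apply_moves(
  increments=[
    {"grip":0,"xyz":[-27,-50,0],"rotation":[0,0,2]},
    {"grip":0,"xyz":[-54,-99,0],"rotation":[0,0,4]},
    {"grip":0,"xyz":[-81,-149,0],"rotation":[0,0,5]},
    {"grip":0,"xyz":[-109,-199,0],"rotation":[0,0,6]},
    {"grip":0,"xyz":[-136,-248,0],"rotation":[0,0,8]},
  ],
)

```text
time: 0.78
ee_pos: [0.4265, -0.3435, 0.23]
eef_rot: [0.799, -0.602, -0.0, -0.0]
ft_force: [0.7, -1.4, 0.2]
width: 0.0867
```

```bash
python3 plan.py .48,-.15,.22,-80 .511,.2325,.14,-91.6
```

```text
t 0.78 p [ 0.4265 -0.3435  0.23  ] xang -74.0 z [-5.e-04  9.e-04 -1.e+00] F [ 0.7 -1.4  0.2] w 0.0867 q [ 0.8   0.17 -0.23  1.66  0.04  1.31 -0.73]
[-171.2 -104.8   10.2] [0.02 0.06 6.01]
[-530.2 -240.1   90.5] [ 0.02  0.05 17.61]
```

Call:
apply_moves(
  increments=[
    {"grip":0,"xyz":[-52,-27,0],"rotation":[0,0,2]},
    {"grip":0,"xyz":[-105,-55,0],"rotation":[0,0,4]},
    {"grip":0,"xyz":[-158,-82,0],"rotation":[0,0,6]},
    {"grip":0,"xyz":[-211,-108,0],"rotation":[0,0,8]},
    {"grip":0,"xyz":[-264,-134,0],"rotation":[0,0,10]},
  ],
)

```text
time: 1.4
ee_pos: [0.4824, -0.0509, 0.2303]
eef_rot: [0.743, -0.67, -0.0, -0.0]
ft_force: [0.9, -0.2, -0.3]
width: 0.0865
```

```bash
python3 plan.py .511,.2325,.15,-91.6
```

```text
t 1.4 p [ 0.4824 -0.0509  0.2303] xang -84.1 z [-4.e-04  6.e-04 -1.e+00] F [ 0.9 -0.2 -0.3] w 0.0865 q [ 0.48  0.05 -0.48  1.8   0.02  1.3  -1.47]
[-278.9  -57.8   80.4] [0.02 0.03 7.53]
```

Call:
apply_moves(
  increments=[
    {"grip":0,"xyz":[-56,-12,10],"rotation":[0,0,1.5]},
    {"grip":0,"xyz":[-112,-23,20],"rotation":[0,0,3]},
    {"grip":0,"xyz":[-168,-35,40],"rotation":[0,0,4.5]},
    {"grip":0,"xyz":[-224,-46,60],"rotation":[0,0,6]},
    {"grip":0,"xyz":[-279,-58,80],"rotation":[0,0,7.5]},
  ],
)

```text
time: 2.02
ee_pos: [0.5112, 0.2342, 0.1498]
eef_rot: [-0.697, 0.717, 0.0, 0.0]
ft_force: [0.7, -0.5, -0.0]
width: 0.0869
```

Call:
apply_moves(
  increments=[
    {"grip":0,"xyz":[0,0,0],"rotation":[0,0,0]},
  ],
)

```text
time: 2.15
ee_pos: [0.509, 0.2389, 0.1479]
eef_rot: [-0.699, 0.715, 0.002, -0.001]
ft_force: [-0.2, -0.6, 0.3]
width: 0.0872
```

```bash
python3 plan.py .511,.2325,.15,-91.6; python3 - <<'E'
from h import *
from bench import r,viewer
c=cam(viewer,'wrist');cv2.imwrite('pics/w1.png',c['img'])
t=cam(viewer,'side');cv2.imwrite('pics/s1.png',t['img'])
for n,c in (('wrist',c),('side',t)):
    P=pts(c);i=c['img'].astype(int);ok=c['range_z']>0
    near=ok&(abs(P[...,0]-.511)<.05)&(abs(P[...,1]-.2325)<.05)
    red=(i[...,2]>70)&(i[...,1]<50)&(i[...,2]>2.2*i[...,1])
    for nm,mm in (('housing',near&(np.abs(P[...,2]-.082)<.003)&(i.min(-1)>90)),('redhi',near&red&(abs(P[...,2]-.072)<.012)),('redtop',near&red&(abs(P[...,2]-.077)<.002)),('plate',near&(abs(P[...,2]-.045)<.003))):
        q=P[mm]
        if len(q)>5: print(n,nm,len(q),cv2.minAreaRect((q[:,:2]*1000).astype(np.float32)),q.mean(0).round(4),np.median(q[:,2]).round(4))
E
```

```text
t 2.15 p [0.509  0.2389 0.1479] xang -91.3 z [-0.0039  0.0022 -1.    ] F [-0.2 -0.6  0.3] w 0.0872 q [ 0.06  0.34 -0.68  1.7   0.22  1.18 -2.28]
[ 6.3 -2.2 -2.2] [0.23 0.12 0.32]
wrist housing 3021 ((512.1981201171875, 232.78057861328125), (35.991416931152344, 36.47188186645508), 88.56029510498047) [0.5128 0.2328 0.0806] 0.0806
wrist redhi 818 ((512.8536376953125, 232.8201904296875), (54.43762969970703, 23.523075103759766), 88.39939880371094) [0.5136 0.2374 0.0753] 0.0761
wrist redtop 706 ((512.8431396484375, 232.86288452148438), (54.482383728027344, 23.183958053588867), 87.98787689208984) [0.5123 0.2376 0.0762] 0.0762
wrist plate 4354 ((512.2915649414062, 232.77783203125), (71.95940399169922, 71.94926452636719), 88.43864440917969) [0.5227 0.2333 0.0436] 0.0436
side housing 518 ((511.72088623046875, 233.1885528564453), (37.61851119995117, 37.52756881713867), 0.7035704851150513) [0.5113 0.2338 0.0818] 0.0818
side redhi 250 ((510.7090759277344, 233.4504852294922), (56.66624069213867, 24.188901901245117), 88.67854309082031) [0.509  0.2424 0.074 ] 0.0765
side redtop 138 ((511.5020446777344, 234.12245178222656), (55.253116607666016, 23.261951446533203), 89.75116729736328) [0.5114 0.2403 0.0773] 0.0773
side plate 932 ((509.83843994140625, 234.087646484375), (77.27630615234375, 76.40272521972656), 86.46724700927734) [0.4977 0.2411 0.0448] 0.0448
```

View pics/w1.png

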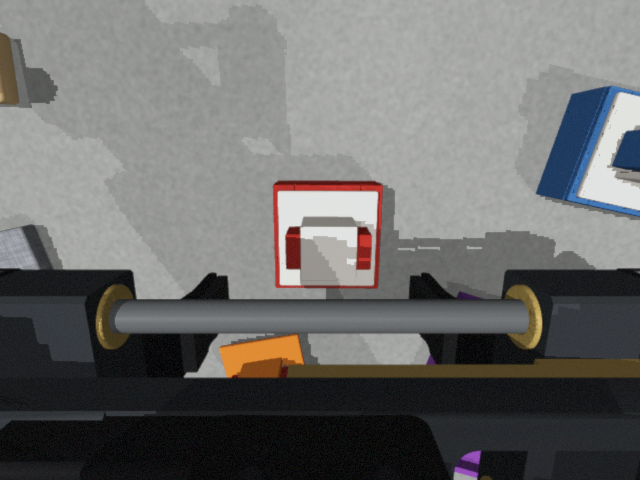

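The wrist view shows the red pot at (328,235), with buttons at (293,248) and (364,248). The sizes come out right (housing 36, plate 72), with the centre at (512, 233) mm and yaw about -1.5°.

```bash
python3 plan.py .512,.2328,.11,-91.5
```

```text
t 2.25 p [0.5108 0.2345 0.1491] xang -91.6 z [-1.5e-03  2.0e-04 -1.0e+00] F [-0.3 -0.4  0.4] w 0.087 q [ 0.06  0.33 -0.68  1.7   0.22  1.19 -2.27]
[ 1.7 -1.3 39.1] [ 0.09  0.01 -0.07]
```

Call:
apply_moves(
  increments=[
    {"grip":0,"xyz":[1.7,-1.3,13],"rotation":[0,0,0]},
    {"grip":0,"xyz":[1.7,-1.3,26],"rotation":[0,0,0]},
    {"grip":0,"xyz":[1.7,-1.3,39],"rotation":[0,0,0]},
    {"grip":0,"xyz":[1.7,-1.3,39],"rotation":[0,0,0]},
  ],
)

```text
time: 2.75
ee_pos: [0.5113, 0.2321, 0.1088]
eef_rot: [-0.697, 0.717, 0.001, -0.001]
ft_force: [0.1, 0.1, 0.0]
width: 0.087
```

```bash
python3 plan.py .512,.2328,.058,-91.5
```

```text
t 2.75 p [0.5113 0.2321 0.1088] xang -91.6 z [-3.5e-03 -6.0e-04 -1.0e+00] F [0.1 0.1 0. ] w 0.087 q [ 0.05  0.38 -0.67  1.74  0.25  1.11 -2.29]
[-0.7 -0.8 50.8] [ 0.2  -0.04 -0.09]
```

Call:
apply_moves(
  increments=[
    {"grip":0,"xyz":[-0.7,-0.8,14],"rotation":[0.2,0,0]},
    {"grip":0,"xyz":[-0.7,-0.8,28],"rotation":[0.2,0,0]},
    {"grip":0,"xyz":[-0.7,-0.8,40],"rotation":[0.2,0,0]},
    {"grip":0,"xyz":[-0.7,-0.8,48],"rotation":[0.2,0,0]},
    {"grip":0,"xyz":[-0.7,-0.8,48],"rotation":[0.2,0,0]},
  ],
)

```text
time: 3.38
ee_pos: [0.5116, 0.2327, 0.0601]
eef_rot: [-0.697, 0.717, 0.0, -0.001]
ft_force: [0.3, 0.5, 0.9]
width: 0.0867
```

```bash
python3 plan.py .512,.2328,.058,-91.5; python3 - <<'E'
from h import *
from bench import r,viewer
c=cam(viewer,'side');cv2.imwrite('pics/s2.png',cv2.resize(c['img'][230:430,90:330],None,fx=3,fy=3))
E
```

```text
t 3.38 p [0.5116 0.2327 0.0601] xang -91.6 z [-1.1e-03 -9.0e-04 -1.0e+00] F [0.3 0.5 0.9] w 0.0867 q [ 0.03  0.43 -0.65  1.78  0.3   1.02 -2.33]
[-0.1 -0.4  2.1] [ 0.06 -0.06 -0.08]
```

View pics/s2.png

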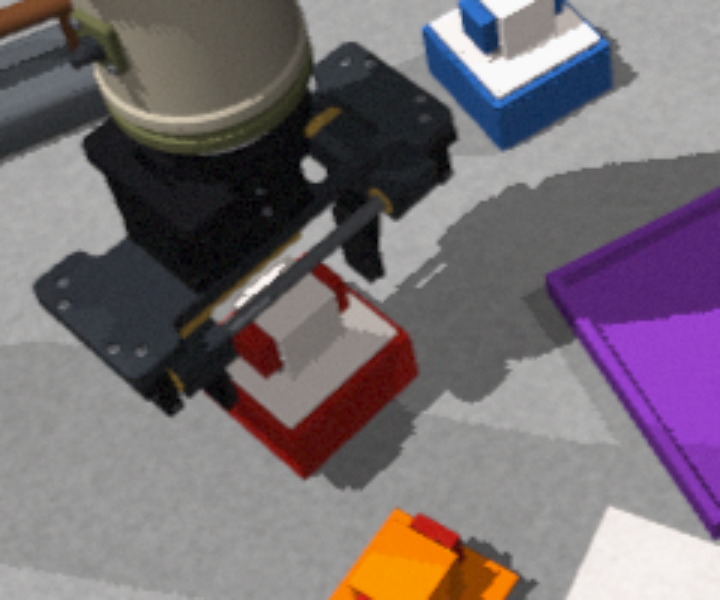

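The fingers straddle the red pot's lid, with the right-hand finger at (370,270) in the crop and the pot under it. I'll lower 2 mm and close.

Call:
apply_moves(
  increments=[
    {"grip":0,"xyz":[0,0,2],"rotation":[0,0,0]},
    {"grip":90,"xyz":[0,0,2],"rotation":[0,0,0]},
    {"grip":255,"xyz":[0,0,2],"rotation":[0,0,0]},
    {"grip":255,"xyz":[0,0,2],"rotation":[0,0,0]},
    {"grip":255,"xyz":[0,0,2],"rotation":[0,0,0]},
  ],
  squeeze=22,
)

```text
time: 4.05
ee_pos: [0.512, 0.2328, 0.0588]
eef_rot: [-0.697, 0.717, -0.0, -0.0]
ft_force: [-0.2, 0.2, 2.0]
width: 0.0552
```

Call:
apply_moves(
  increments=[
    {"grip":255,"xyz":[0,0,0],"rotation":[0,0,0]},
    {"grip":255,"xyz":[0,0,0],"rotation":[0,0,0]},
    {"grip":255,"xyz":[0,0,0],"rotation":[0,0,0]},
  ],
)

```text
time: 4.42
ee_pos: [0.512, 0.2328, 0.0589]
eef_rot: [-0.697, 0.717, -0.0, -0.0]
ft_force: [-1.5, -0.6, 3.6]
width: 0.0412
```

```bash
python3 plan.py .512,.2328,.15,-91.5
```

```text
t 4.42 p [0.512  0.2328 0.0589] xang -91.6 z [-1.e-04 -7.e-04 -1.e+00] F [-1.5 -0.6  3.6] w 0.0412 q [ 0.03  0.44 -0.64  1.78  0.3   1.02 -2.33]
[  0.1   0.  -91.1] [ 0.   -0.04 -0.09]
```

The width is 41 mm, so the buttons are fully in. Lift.

Call:
apply_moves(
  increments=[
    {"grip":255,"xyz":[0,0,-3],"rotation":[0,0,0]},
    {"grip":255,"xyz":[0,0,-8],"rotation":[0,0,0]},
    {"grip":255,"xyz":[0,0,-15],"rotation":[0,0,0]},
    {"grip":255,"xyz":[0,0,-23],"rotation":[0,0,0]},
    {"grip":255,"xyz":[0,0,-32],"rotation":[0,0,0]},
  ],
)

```text
time: 5.05
ee_pos: [0.512, 0.2329, 0.0917]
eef_rot: [-0.697, 0.717, -0.0, -0.0]
ft_force: [-0.5, -0.8, -1.5]
width: 0.0413
```

```bash
python3 plan.py .512,.2328,.17,-91.5; python3 - <<'E'
from h import *
from bench import r,viewer
c=cam(viewer,'side');cv2.imwrite('pics/s3.png',cv2.resize(c['img'][230:430,90:330],None,fx=3,fy=3))
E
```

```text
t 5.05 p [0.512  0.2329 0.0917] xang -91.6 z [ 1.e-04 -6.e-04 -1.e+00] F [-0.5 -0.8 -1.5] w 0.0413 q [ 0.04  0.4  -0.66  1.76  0.27  1.08 -2.31]
[  0.2   0.  -78.3] [-0.01 -0.04 -0.08]
```

View pics/s3.png

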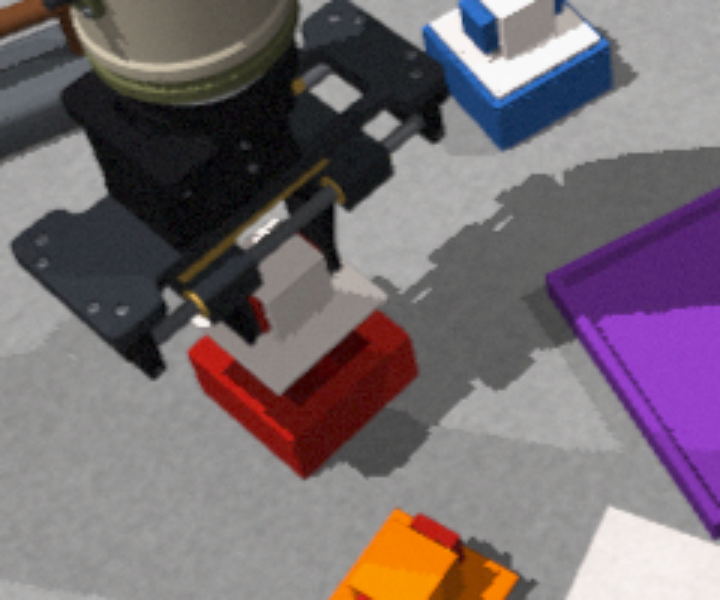

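The lid is clear of the pot, with the open pot in place at (300,390) in the crop. Next I raise it and carry it across.

Call:
apply_moves(
  increments=[
    {"grip":255,"xyz":[0,0,-15],"rotation":[0,0,0]},
    {"grip":255,"xyz":[0,0,-35],"rotation":[0,0,0]},
    {"grip":255,"xyz":[0,0,-60],"rotation":[0,0,0]},
    {"grip":255,"xyz":[20,0,-80],"rotation":[0,0,0]},
    {"grip":255,"xyz":[50,0,-90],"rotation":[0,0,0]},
  ],
)

```text
time: 5.72
ee_pos: [0.5114, 0.1841, 0.1855]
eef_rot: [-0.698, 0.716, -0.001, 0.002]
ft_force: [-0.3, -0.9, -1.2]
width: 0.0413
```

```bash
python3 plan.py .4795,-.255,.18,-106.8
```

```text
t 5.72 p [0.5114 0.1841 0.1855] xang -91.5 z [ 0.0042  0.0012 -1.    ] F [-0.3 -0.9 -1.2] w 0.0413 q [ 0.16  0.25 -0.67  1.71  0.16  1.23 -2.15]
[439.8  20.8   4.8] [-0.22  0.1  15.34]
```

Call:
apply_moves(
  increments=[
    {"grip":255,"xyz":[40,2,4],"rotation":[-0.2,0,1.5]},
    {"grip":255,"xyz":[82,4,4],"rotation":[-0.2,0,3]},
    {"grip":255,"xyz":[124,6,4],"rotation":[-0.2,0,4.5]},
    {"grip":255,"xyz":[166,8,4],"rotation":[-0.2,0,6]},
    {"grip":255,"xyz":[208,10,4],"rotation":[-0.2,0,7.5]},
  ],
)

```text
time: 6.35
ee_pos: [0.4962, -0.0247, 0.1826]
eef_rot: [-0.65, 0.76, -0.0, 0.001]
ft_force: [0.7, 0.0, -1.4]
width: 0.0416
```

```bash
python3 plan.py .4795,-.255,.18,-106.8
```

```text
t 6.35 p [ 0.4962 -0.0247  0.1826] xang -99.0 z [ 0.0023  0.0013 -1.    ] F [ 0.7  0.  -1.4] w 0.0416 q [ 0.46  0.12 -0.53  1.84  0.06  1.2  -1.82]
[230.1 -19.5   2.3] [-0.11  0.1   7.81]
```

Call:
apply_moves(
  increments=[
    {"grip":255,"xyz":[45,-4,2],"rotation":[-0.1,0,1.6]},
    {"grip":255,"xyz":[95,-8,2],"rotation":[-0.1,0,3.2]},
    {"grip":255,"xyz":[145,-12,2],"rotation":[-0.1,0,5]},
    {"grip":255,"xyz":[190,-16,2],"rotation":[-0.1,0,6.5]},
    {"grip":255,"xyz":[222,-19,2],"rotation":[-0.1,0,7.8]},
  ],
)

```text
time: 6.98
ee_pos: [0.4802, -0.249, 0.1814]
eef_rot: [-0.595, 0.803, -0.0, 0.001]
ft_force: [0.1, 1.0, -1.9]
width: 0.0413
```

Call:
apply_moves(
  increments=[
    {"grip":255,"xyz":[6,0,0],"rotation":[0,0,0]},
    {"grip":255,"xyz":[6,0,0],"rotation":[0,0,0]},
  ],
)

```text
time: 7.22
ee_pos: [0.4788, -0.2541, 0.1818]
eef_rot: [-0.596, 0.803, 0.0, 0.001]
ft_force: [-0.3, 0.5, -1.3]
width: 0.0413
```

```bash
python3 plan.py .4795,-.255,.09,-106.8; python3 - <<'E'
from h import *
from bench import r,viewer
c=cam(viewer,'side');cv2.imwrite('pics/s4.png',cv2.resize(c['img'][60:260,290:530],None,fx=3,fy=3))
c=cam(viewer,'wrist');cv2.imwrite('pics/w4.png',c['img'])
P=pts(c);i=c['img'].astype(int)
z=P[...,2];m=(c['range_z']>0)&(abs(P[...,0]-.48)<.12)&(abs(P[...,1]+.255)<.12)&(i[...,2]>1.5*i[...,0]+10)&(z<.03)&(z>-.01)
k=m&(z>.013);q=P[k][:,:2]*1000
print(len(q),cv2.minAreaRect(q.astype(np.float32)))
m=(c['range_z']>0)&(abs(P[...,0]-.48)<.06)&(abs(P[...,1]+.255)<.06)&(z>.1)&(z<.3)&(i.min(-1)>100)
q=P[m];print(len(q),np.percentile(q[:,2],[5,25,50,75,95]).round(4),q.mean(0))
E
```

```text
t 7.22 p [ 0.4788 -0.2541  0.1818] xang -106.9 z [ 0.0021  0.0016 -1.    ] F [-0.3  0.5 -1.3] w 0.0413 q [ 0.7   0.2  -0.33  1.73  0.07  1.21 -1.51]
[ 0.8 -0.8 91.8] [-0.09  0.12 -0.09]
3861 ((487.43316650390625, -257.9245300292969), (170.01651000976562, 155.9857635498047), 73.08747100830078)
14625 [0.1655 0.1664 0.1701 0.2032 0.2593] [ 0.49467755 -0.25653466  0.18684168]
```

View pics/s4.png

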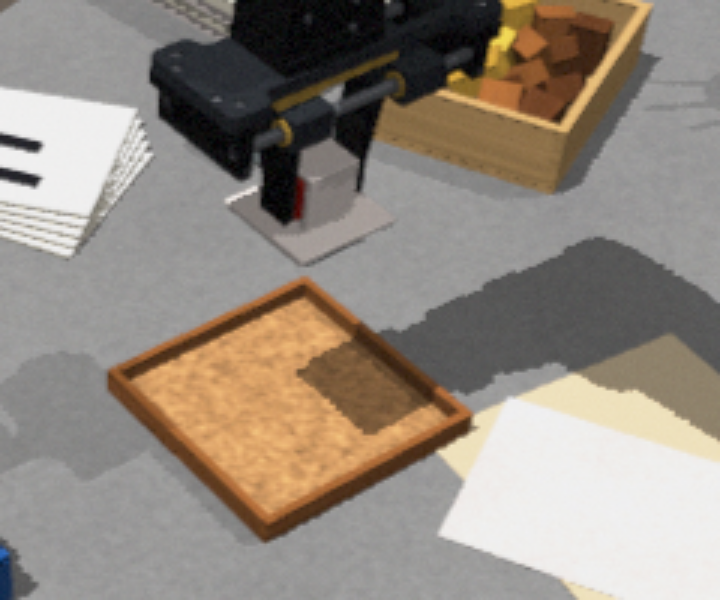

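View pics/w4.png

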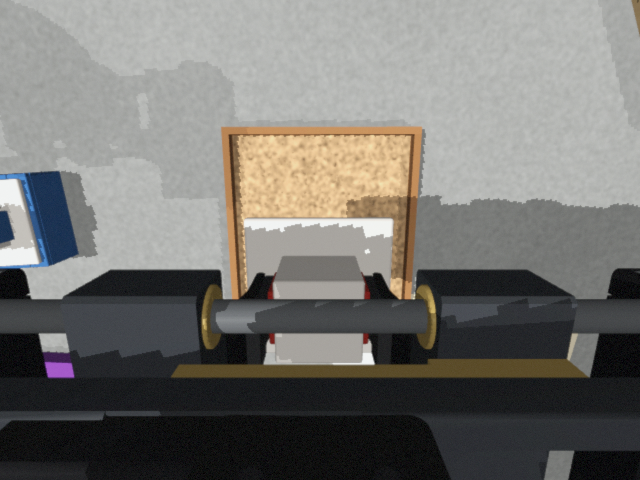

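The lid is level, centred above the cork tray and aligned with its sides: the plate's far edge is at row 220 and the tray rims are at columns 228 and 415. I'm lowering it; contact is expected at a TCP height of about 0.037.

Call:
apply_moves(
  increments=[
    {"grip":255,"xyz":[1,-1,20],"rotation":[0,0.1,0]},
    {"grip":255,"xyz":[1,-1,45],"rotation":[0,0.1,0]},
    {"grip":255,"xyz":[1,-1,75],"rotation":[0,0.1,0]},
    {"grip":255,"xyz":[1,-1,100],"rotation":[0,0.1,0]},
    {"grip":255,"xyz":[1,-1,115],"rotation":[0,0.1,0]},
  ],
)

```text
time: 7.95
ee_pos: [0.4799, -0.2526, 0.0657]
eef_rot: [-0.597, 0.802, 0.0, 0.001]
ft_force: [-0.2, -0.3, -2.3]
width: 0.0414
```

```bash
python3 plan.py .4795,-.255,.04,-106.8
```

```text
t 7.95 p [ 0.4799 -0.2526  0.0657] xang -106.7 z [ 7.e-04  1.e-03 -1.e+00] F [-0.2 -0.3 -2.3] w 0.0414 q [ 0.68  0.33 -0.32  1.85  0.12  0.98 -1.56]
[ 2.4 -0.2 25.7] [-0.02  0.07  0.14]
```

Call:
apply_moves(
  increments=[
    {"grip":255,"xyz":[2,0,8],"rotation":[0,0,0]},
    {"grip":255,"xyz":[2,0,14],"rotation":[0,0,0]},
    {"grip":255,"xyz":[2,0,19],"rotation":[0,0,0]},
    {"grip":255,"xyz":[2,0,23],"rotation":[0,0,0]},
    {"grip":255,"xyz":[2,0,25],"rotation":[0,0,0]},
  ],
)

```text
time: 8.57
ee_pos: [0.4794, -0.2546, 0.0406]
eef_rot: [-0.597, 0.802, 0.0, 0.001]
ft_force: [-0.4, 0.4, -2.3]
width: 0.0415
```

Call:
apply_moves(
  increments=[
    {"grip":255,"xyz":[0,0,0.5],"rotation":[0,0,0]},
    {"grip":255,"xyz":[0,0,1],"rotation":[0,0,0]},
  ],
)

```text
time: 8.82
ee_pos: [0.4796, -0.2546, 0.0398]
eef_rot: [-0.597, 0.802, -0.0, 0.001]
ft_force: [0.0, 0.3, -1.9]
width: 0.0415
```

Call:
apply_moves(
  increments=[
    {"grip":255,"xyz":[0,0,0.7],"rotation":[0,0,0]},
    {"grip":255,"xyz":[0,0,1],"rotation":[0,0,0]},
  ],
)

```text
time: 9.07
ee_pos: [0.4796, -0.2547, 0.0388]
eef_rot: [-0.597, 0.802, -0.0, 0.001]
ft_force: [0.4, 0.4, -1.5]
width: 0.0413
```

Call:
apply_moves(
  increments=[
    {"grip":255,"xyz":[0,0,0.7],"rotation":[0,0,0]},
    {"grip":255,"xyz":[0,0,1],"rotation":[0,0,0]},
    {"grip":255,"xyz":[0,0,1],"rotation":[0,0,0]},
  ],
)

```text
time: 9.45
ee_pos: [0.4796, -0.2546, 0.0378]
eef_rot: [-0.597, 0.802, 0.0, 0.001]
ft_force: [-0.5, -0.3, -1.4]
width: 0.0412
```

Call:
apply_moves(
  increments=[
    {"grip":255,"xyz":[0,0,0.7],"rotation":[0,0,0]},
    {"grip":255,"xyz":[0,0,1],"rotation":[0,0,0]},
    {"grip":255,"xyz":[0,0,1],"rotation":[0,0,0]},
  ],
)

```text
time: 9.82
ee_pos: [0.4797, -0.2547, 0.037]
eef_rot: [-0.597, 0.802, -0.0, 0.001]
ft_force: [-0.5, 0.2, 1.9]
width: 0.0412
```

Call:
apply_moves(
  increments=[
    {"grip":255,"xyz":[0,0,0.4],"rotation":[0,0,0]},
    {"grip":255,"xyz":[0,0,0.4],"rotation":[0,0,0]},
  ],
)

```text
time: 10.07
ee_pos: [0.4797, -0.2547, 0.0369]
eef_rot: [-0.597, 0.802, -0.0, 0.001]
ft_force: [-1.4, 1.1, 4.8]
width: 0.041
```

```bash
python3 plan.py; python3 - <<'E'
from h import *
from bench import r,viewer
c=cam(viewer,'side');cv2.imwrite('pics/s5.png',cv2.resize(c['img'][100:300,290:530],None,fx=3,fy=3))
E
```

```text
t 10.07 p [ 0.4797 -0.2547  0.0369] xang -106.7 z [ 1.3e-03  6.0e-04 -1.0e+00] F [-1.4  1.1  4.8] w 0.041 q [ 0.68  0.37 -0.32  1.86  0.14  0.93 -1.56]
```

View pics/s5.png

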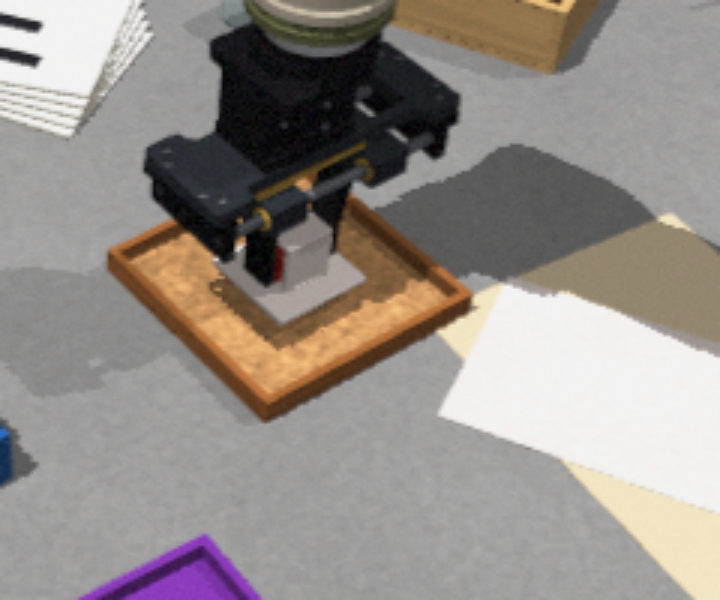

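The lid stands on the cork, centred at (300,275) in the crop, and the contact height matches the prediction. Now I release.

Call:
apply_moves(
  increments=[
    {"grip":120,"xyz":[0,0,0],"rotation":[0,0,0]},
    {"grip":60,"xyz":[0,0,0],"rotation":[0,0,0]},
    {"grip":0,"xyz":[0,0,0],"rotation":[0,0,0]},
    {"grip":0,"xyz":[0,0,0],"rotation":[0,0,0]},
    {"grip":0,"xyz":[0,0,0],"rotation":[0,0,0]},
  ],
)

```text
time: 10.75
ee_pos: [0.4798, -0.2547, 0.037]
eef_rot: [-0.597, 0.802, -0.0, 0.001]
ft_force: [0.5, -0.0, 0.1]
width: 0.0781
```

Call:
apply_moves(
  increments=[
    {"grip":0,"xyz":[0,0,0],"rotation":[0,0,0]},
    {"grip":0,"xyz":[0,0,0],"rotation":[0,0,0]},
  ],
)

```text
time: 11.0
ee_pos: [0.4798, -0.2547, 0.037]
eef_rot: [-0.597, 0.802, -0.0, 0.001]
ft_force: [0.4, 0.9, 0.2]
width: 0.0863
```

Open. Retreat straight up, then sideways toward -y.

Call:
apply_moves(
  increments=[
    {"grip":0,"xyz":[0,0,-10],"rotation":[0,0,0]},
    {"grip":0,"xyz":[0,0,-30],"rotation":[0,0,0]},
    {"grip":0,"xyz":[0,0,-70],"rotation":[0,0,0]},
    {"grip":0,"xyz":[0,0,-120],"rotation":[0,0,0]},
    {"grip":0,"xyz":[0,0,-170],"rotation":[0,0,0]},
  ],
)

```text
time: 11.62
ee_pos: [0.4794, -0.2546, 0.2093]
eef_rot: [-0.597, 0.802, -0.0, 0.001]
ft_force: [1.6, -0.3, -0.2]
width: 0.087
```

Call:
apply_moves(
  increments=[
    {"grip":0,"xyz":[40,0,-10],"rotation":[0,0,0]},
    {"grip":0,"xyz":[90,0,-15],"rotation":[0,0,0]},
    {"grip":0,"xyz":[140,0,-20],"rotation":[0,0,0]},
    {"grip":0,"xyz":[190,0,-20],"rotation":[0,0,0]},
    {"grip":0,"xyz":[190,0,-20],"rotation":[0,0,0]},
  ],
)

```text
time: 12.25
ee_pos: [0.422, -0.4407, 0.2294]
eef_rot: [-0.595, 0.804, -0.001, 0.0]
ft_force: [0.4, 0.6, -0.5]
width: 0.0869
```

Call:
apply_moves(
  increments=[
    {"grip":0,"xyz":[0,0,0],"rotation":[0,0,0]},
    {"grip":0,"xyz":[0,0,0],"rotation":[0,0,0]},
  ],
)

```text
time: 12.5
ee_pos: [0.4224, -0.4399, 0.2298]
eef_rot: [-0.595, 0.804, -0.001, 0.0]
ft_force: [0.4, -0.8, 0.7]
width: 0.0869
```

```bash
python3 plan.py; python3 - <<'E'
from h import *
from bench import r,viewer
s=cam(viewer,'side');cv2.imwrite('pics/s6.png',s['img'])
t=cam(viewer,'top');cv2.imwrite('pics/t6.png',t['img'])
for n,c in (('top',t),('side',s)):
    P=pts(c);z=P[...,2];ok=c['range_z']>0;i=c['img'].astype(int)
    for nm,x,y,w,lo,hi in (('lid housing',.4797,-.2547,.05,.054,.066),('lid plate',.4797,-.2547,.06,.02,.027),('pot rim',.512,.233,.06,.035,.045)):
        q=P[ok&(abs(P[...,0]-x)<w)&(abs(P[...,1]-y)<w)&(z>lo)&(z<hi)]
        if len(q)>9:
            print(n,nm,len(q),cv2.minAreaRect((q[:,:2]*1000).astype(np.float32)),np.median(q[:,2]).round(4))
            A=np.c_[q[:,:2],np.ones(len(q))];print(' tilt',np.linalg.lstsq(A,q[:,2],rcond=None)[0][:2].round(3))
E
```

```text
t 12.5 p [ 0.4224 -0.4399  0.2298] xang -107.0 z [ 0.0013 -0.0012 -1.    ] F [ 0.4 -0.8  0.7] w 0.0869 q [ 0.89  0.31 -0.2   1.5   0.06  1.34 -1.18]
top lid housing 640 ((478.60626220703125, -253.89459228515625), (55.85588455200195, 37.00003433227539), 73.51451110839844) 0.0594
 tilt [ 0.001 -0.011]
top lid plate 924 ((478.7591552734375, -254.0199432373047), (72.83566284179688, 72.4831314086914), 73.53195190429688) 0.0231
 tilt [-0.001 -0.002]
top pot rim 1344 ((511.0167541503906, 232.9402313232422), (81.24809265136719, 79.48467254638672), 88.54217529296875) 0.0398
 tilt [0.002 0.002]
side lid housing 356 ((479.1358642578125, -253.51449584960938), (57.69584274291992, 38.7834587097168), 69.07481384277344) 0.059
 tilt [ 0.013 -0.03 ]
side lid plate 499 ((479.2954406738281, -253.36297607421875), (74.0252456665039, 74.5911636352539), 72.94649505615234) 0.0229
 tilt [ 0.    -0.003]
side pot rim 1521 ((511.52734375, 233.4234619140625), (81.11856842041016, 82.49834442138672), 88.06208801269531) 0.0397
 tilt [ 0.003 -0.002]
```

View pics/s6.png

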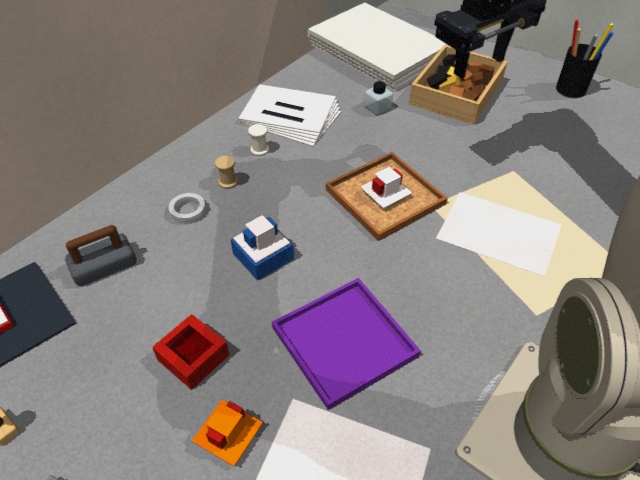

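View pics/t6.png

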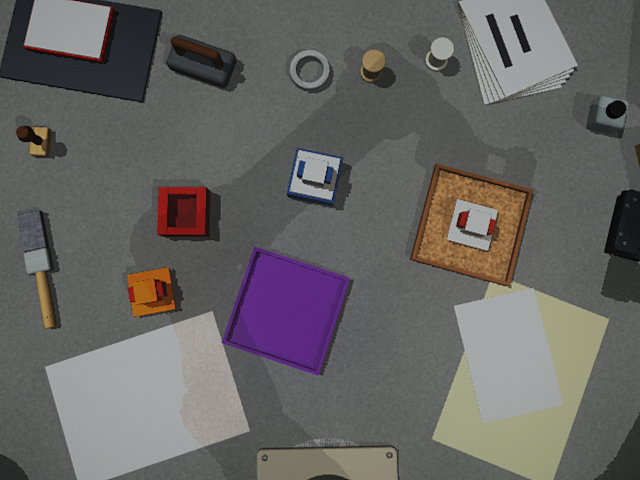

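The lid sits flat in the cork tray at top-view pixel (473,224). Its plate top is at 23 mm and housing top at 59–60 mm, as predicted. The open red pot (183,211) and the blue pot (315,176) are where they were, and the arm is clear.

```bash
python3 -c "
from bench import r
print(r.close_job())"
```

```text
the job is handed in; nothing more can be done
None
```

The red pot is open and its lid is standing flat in the wooden cork-floored tray. The job was handed in at about 12.5 s of the 48 s allowed, and no verdict was reported.

**What I did:** I pinched the two red buttons at a 22 N setting until the fingers stood 41 mm apart, which is fully in. I then lifted the lid straight up and lowered it in the grip onto the cork. The contact force was about 5 N at the expected height. I released it and moved the arm clear.

**Last checks:**
- **Lid:** it lies within about 2 mm of the tray's centre. Its plate top is 23 mm and its housing top about 59–60 mm above the desk, against 23 and 60 expected. The plate shows no tilt beyond 0.003. The side view's fit to the housing points gave up to 0.03, which I put down to including the button tops.
- **Red pot:** it stands upright, within about 1 mm of where it began (rim at 40 mm).
- **Blue pot and the other things:** I compared these by eye only. They look unmoved.

The cameras disagreed by 1 to 2 mm throughout, which is within their calibration. No check failed.

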